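# Open the safety cap of the pickling-salt jug on the jeweller's bench

### The arm

A 6-joint arm with a two-finger parallel gripper is mounted at the origin on the work surface. World frame = base frame: x ahead of the robot, y to its left, z up, the work surface at z = 0. Lengths are in m, angles in rad, forces in N, time in s.
With the tool pointing down it reaches from about 0.425 to 0.925 m from the base axis. Payload 12.5 kg.
Tool frame: the origin (TCP) lies midway between the tips of the shut fingers; the grasp point (between the pads) lies 19 mm behind it; z points along the fingers, y is the direction in which the jaws open and shut (so a half turn about z gives the same grasp; the last joint's range is limited). The gripper opens to 85 mm and grips with 20 to 120 N. Pads are 22 mm wide; open, the fingers measure 114 mm over their backs; the gripper's body (76 mm by 85 mm) begins 54 mm behind the grasp point. The pads swing forward as they close: fully open they stand 13 mm farther back than shut.
Start: joints at [1.138, 0.491, 1.559, -0, 1.092, -0.106], TCP at [0.201, 0.592, 0.231] pointing down, gripper open.
Joint ranges: [-3.1, 3.1], [-0.84, 2.19], [0.05, 2.79], [-1.13, 4.28], [0.06, 2.93], [-2.69, 2.69]. Speed limits (rad/s): [2.22, 2.22, 2.79, 3.14, 3.14, 3.14].

### API

Orientations are given as a 3x3 rotation matrix whose columns are the frame's x, y, z axes.
In Python, from plant import manip, viewer, job_done gives the robot as it stands.
- The arm moves only by the tool jog_arm, never from a script. Its argument "commands" is one flat list of numbers, 5 for each row, row after row: the shift along the world's x, y, z in cm, then the turn about the world's z in degrees, then the opening, from -1 (shut) to 1 (fully open). In form: [tx, ty, tz, yaw, fingers, tx, ty, tz, yaw, fingers, ...]. A call has 1 to 12 rows; each row is the pose to reach, as a shift and turn from the pose commanded when the call began; what a row does not reach only later rows make up. A row lasts 1/8 s, in which the tool goes at most 62.5 mm and 10.7 degrees, less where a joint would pass 70% of its speed; a pose out of reach is approached as far as the arm can. A call with a gripper value outside its range is refused whole. The fingers move at their own pace and stop on an object; the grip force is fixed at half the most. Time passes only in rows, so rows that repeat a pose let the fingers close. It gives the time, the measured TCP pose, the force and the opening at its end, in the units of the state.
- manip.read_state(): the state, without advancing time (a new reading comes with each control period).
- viewer.grab_frame(name): name is "scene" or "side" or "wrist"; returns (picture, depth): 480x640x3 uint8, blue, green, red; 480x640 float32, m along the optical axis (not along the pixel's ray), 0 where there is no reading.
- viewer.camera_params(name): a dict with "mtx" (3x3 intrinsics, pixels), "R" (3x3) and "t" (3): a world point X has camera coordinates R X + t; the wrist camera has in their place "mount" (4x4, takes a point from camera to tool coordinates, whose origin is the TCP and whose axes are the flange's). Camera axes: x right, y down, z forward; pixel columns grow to the right and rows downward; lengths in m; the calibration is good to about 2 mm. A picture is of the moment at which its call begins: read the wrist's pose just before it. camera_params takes no time and is no camera call.
- job_done(): hands the job in, once; it reports no verdict.
The state is a dict: "t": time; "q": joint angles; "qvel": joint speeds; "joint_efforts": joint torques, N m; "ee_pos": TCP position; "orientation": TCP orientation; "contact_force": force on the tool from outside, world axes, zero at the start; "torque": the same for the moment, N m; "grip_width": finger opening in m.
Only numpy, scipy, OpenCV 4.12 (cv2) and the standard library are available. Lean on these libraries where they do the work, as an engineer would, in place of code of your own. Each camera call takes 0.05 s, during which the arm holds its last target.

### The job

Open the square jug that stands in the bench clamp: press its push-and-turn safety cap down against its spring and, keeping it down, twist it anticlockwise (seen from above) until it is free. Then lift the cap straight up and finish still holding it level in the gripper, at rest about 8 cm above the jug's open neck; do not put it down. Leave the round bottle and the ball vise where they stand.

Things in the scene. Friction and masses are not known exactly. Their poses are not given: they have to be found in the camera images.
- cap_center (a point): Centre (half-way up, on the axis) of the loose white ribbed safety cap on the square jug. The cap is round, 45 mm in diameter (47 over the ribs), 28 mm high, about 30 g. z points up along its axis, x through its two inner lugs. Shut, this centre is 3.5 mm below point mouth and x agrees with the jug's x within 5 degrees.
- mouth (a point): Centre of the rim of the jug's neck, 134 mm above the bench, inside the cap while shut; z up, x along the clamp's 120 mm side. Neck and lugs are 31 mm across. With the cap off, a small grey sprung plug stands 12 mm proud of the rim.
- round_bottle: A loose white round bottle, 68 mm in diameter, 150 mm high, with its own plain small cap; origin at the centre of its underside. Not to be moved.
- vise: A loose heavy steel ball vise, 104 mm in diameter, about 100 mm high, with a perforated split top, wood strip and a green stone; origin at the centre of its underside. Not to be moved.
- cap: The same cap, origin at the centre of its lower edge. A spring pushes it up: 5 N shut, 8 N pressed. Shut, it can neither turn nor lift. Pressed 4 mm or more (hard stop at 6.5 mm) and kept down it turns anticlockwise seen from above, and is free to lift from about 55 to 130 degrees (its end stop); 75 is a good turn. Clockwise is blocked.
- jug: White square jug (76 x 62 mm) held fast in a dark steel bench clamp (base 120 x 100 x 12 mm) that does not move; origin on the bench, 134 mm below point mouth, same axes. Its shoulder ends 99 mm above the bench, 17 mm below the shut cap's lower edge; round the cap there is free air.
Mind the look-alikes: they are no part of the job. Leave any red look-alike of the cap alone. What is shaped like the jug but blue is not meant.

How it is judged:
On the way, in this order (a step that is already met when the one before it is completed fails the run):
1. the cap is pressed down (by 3.5 mm or more), not yet turned (z of cap_center in the frame of mouth below -0.007 m and angle between the x axis of cap_center and the x axis of mouth, either way round below 0.35 rad and horizontal distance between cap_center and mouth below 0.006 m), for 0.05 s.
2. the cap is twisted by 45 degrees or more while still on the neck (angle between the x axis of cap_center and the x axis of mouth, either way round above 0.78 rad and z of cap_center in the frame of mouth below 0.012 m and horizontal distance between cap_center and mouth below 0.01 m), for 0.05 s.
At the end, for the whole second after the job is handed in: The fingers hold the cap (over 1 N), its centre 50 to 150 mm above the neck's rim and within 40 mm of the neck's axis sideways, level within 17 degrees, at rest (under 30 mm/s), touching nothing of the jug; round bottle and vise upright and within 20 mm of their starts (z of cap_center in the frame of mouth between 0.05 and 0.15 m and horizontal distance between cap_center and mouth below 0.04 m and angle between cap_center's own z axis and vertical below 0.3 rad and contact force between the fingers and cap above 1 N and linear speed of cap below 0.03 m/s and contact force between cap and jug below 0.1 N and distance of each of round_bottle, vise from where it was at the start of the episode below 0.02 m and angle between each of round_bottle, vise's own z axis and vertical below 0.2 rad); the arm keeps its last pose, push and grip.
It fails at once if the round bottle or the ball vise is shifted by more than 20 mm (distance of any of round_bottle, vise from where it was at the start of the episode above 0.02 m).
It also fails if it takes over 32 s, if anything falls off the work surface, if the arm or the gripper's body presses on something with over 40 N, if the wrist force passes 120 N, or if a joint passes its speed limit or range.

## Working session

There is one attempt and no reset: what is moved stays moved. The work goes in short steps, Python scripts to look and compute and a tool call to move; the robot and the scene stay as the last step left them, time stands still between calls to the robot, and variables do not carry over. Pictures are saved under pics/ and viewed, and the job is handed in when it is done.

Besides the shell and the picture viewer there is one more tool, called in YAML: its name, and indented under it one key for each argument. jog_arm: Moves the arm, as the interface text tells. Its arguments: {"type":"object","properties":{"commands":{"type":"array"}},"required":["commands"]}

```bash
mkdir -p pics
python3 - <<'E'
from plant import manip, viewer
import cv2, numpy as np
s=manip.read_state(); print(s['t'],s['ee_pos'],s['orientation'],s['grip_width'])
for n in ['scene','side','wrist']:
    im,d=viewer.grab_frame(n); cv2.imwrite(f'pics/{n}0.png',im); np.savez(f'{n}0.npz',im=im,d=d,**{k:np.array(v) for k,v in viewer.camera_params(n).items()})
E
```

```text
0.0 [0.20050502 0.59170484 0.23071354] [[-9.47064782e-01  3.21042130e-01 -5.00171633e-04]
 [ 3.21042490e-01  9.47064217e-01 -1.04340824e-03]
 [ 1.38716651e-04 -1.14875155e-03 -9.99999331e-01]] 0.08541786122185521
```

```bash
ls; cat *.md *.txt 2>/dev/null | head -50
```

```text
pics
scene0.npz
side0.npz
wrist0.npz
```

View pics/scene0.png

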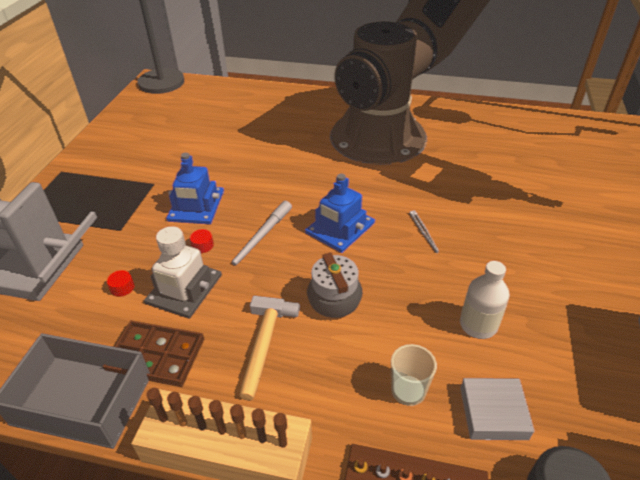

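View pics/side0.png

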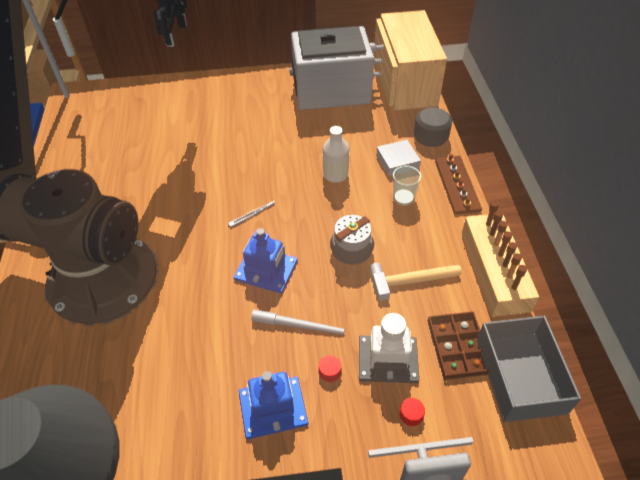

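View pics/wrist0.png

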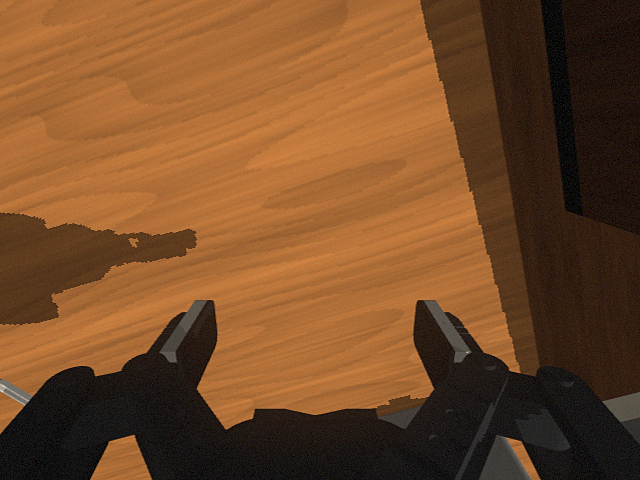

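Candidates for the cap: the white cap on the square white jug, scene (172,240) / side (393,326), which is my choice. The others are red caps at scene (202,240) and (121,283), blue jugs at scene (195,190) and (340,212), and the round bottle's cap at scene (494,270). I'll check my choice in a crop.

```bash
cat > h.py <<'E'
import numpy as np
def load(n):
    z=np.load(n+'0.npz'); return z['im'],z['d'],z['mtx'],z['R'],z['t']
def unproj(u,v,d,K,R,t):
    p=np.stack([(u-K[0,2])/K[0,0]*d,(v-K[1,2])/K[1,1]*d,d],-1); return (p-t)@R   # R^T(p-t)
def onplane(u,v,z,K,R,t):
    r=R.T@np.array([(u-K[0,2])/K[0,0],(v-K[1,2])/K[1,1],1.]); c=-R.T@t
    return c+r*(z-c[2])/r[2]
E
python3 - <<'E'
import cv2,numpy as np
from h import *
a=load('scene')[0][215:325,130:235]; b=load('side')[0][305:390,345:435]
o=np.hstack([cv2.resize(a,(400,420),interpolation=2),cv2.resize(b,(400,420),interpolation=2)])
cv2.imwrite('pics/crop0.png',o)
for n,(u0,v0,u1,v1) in dict(scene=(130,215,235,325),side=(345,305,435,390)).items():
    im,d,K,R,t=load(n); print(n,'cam',-R.T@t)
    vv,uu=np.mgrid[v0:v1,u0:u1]; dd=d[v0:v1,u0:u1]; P=unproj(uu,vv,dd,K,R,t); ok=dd>0
    z=P[...,2]
    m=ok&(z>.1405)&(z<.149)
    q=P[m]; print('top',m.sum(),np.median(q,0),q.min(0),q.max(0), 'circ',cv2.minEnclosingCircle(q[:,:2].astype(np.float32)*1000))
    m=ok&(z>.116)&(z<.142); q=P[m]; print('capside',m.sum(),q.mean(0))
    hsv=cv2.cvtColor(im[v0:v1,u0:u1],40)
    m=ok&(z>.007)&(z<.016)&(hsv[...,1]<90); q=(P[m][:,:2]*1000).astype(np.float32); print('base',m.sum(),cv2.minAreaRect(q))
    m=ok&(z>.05)&(z<.112)&(hsv[...,1]<90); q=(P[m][:,:2]*1000).astype(np.float32); print('jug',m.sum(),cv2.minAreaRect(q))
E
```

```text
scene cam [1.22750413 0.12586508 0.78148324]
top 372 [ 0.61542478 -0.29038624  0.1436572 ] [ 0.59074617 -0.31410324  0.14059904] [ 0.63774205 -0.26939136  0.1470255 ] circ ((614.6133422851562, -290.25372314453125), 23.9056396484375)
capside 313 [ 0.62733302 -0.28264882  0.1302831 ]
base 928 ((546.2943725585938, -294.54632568359375), (280.7718505859375, 156.27560424804688), 12.04189682006836)
jug 1562 ((616.4288940429688, -290.65228271484375), (89.79816436767578, 76.22490692138672), 80.87284088134766)
side cam [ 0.42110759 -0.83205854  1.06714542]
top 408 [ 0.6108408  -0.29470901  0.14464558] [ 0.58914693 -0.31638496  0.14064777] [ 0.63379134 -0.27147767  0.1489564 ] circ ((610.958984375, -293.73828125), 23.4968318939209)
capside 189 [ 0.60661116 -0.30773939  0.1318775 ]
base 1000 ((611.3740234375, -293.8141784667969), (102.17637634277344, 118.55567169189453), 80.42344665527344)
jug 1246 ((610.4216918945312, -301.2696228027344), (74.95256042480469, 78.09693145751953), 80.35301971435547)
```

View pics/crop0.png

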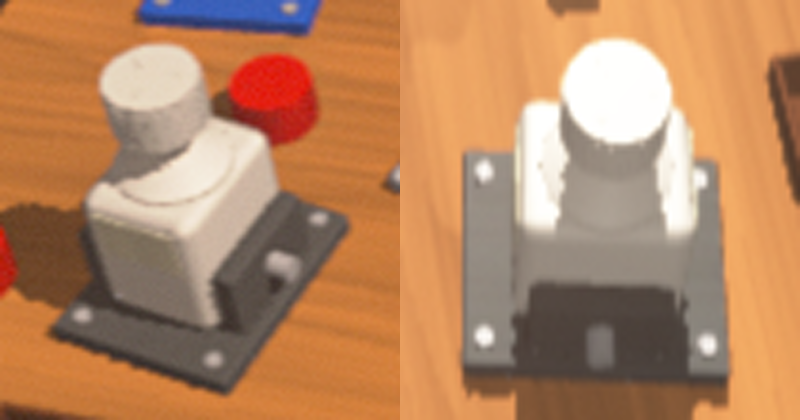

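The crop confirms a white ribbed cap on a white square jug in a dark clamp. It sits at about (0.613, -0.292), with the clamp's long side at about -9.6°. I'm moving above it by an arc that keeps clear, with a yaw of -62° so that the 75° twist stays inside joint 6's range.

jog_arm:
  commands: [10,-10,5,-10,1,15,-17,5,-20,1,20,-22,5,-30,1,25,-28,5,-40,1,30,-34,5,-50,1,31,-40,5,-60,1,32,-46,5,-62,1,34,-52,5,-62,1,36,-58,5,-62,1,37,-64,5,-62,1,38,-70,5,-62,1,39,-74,5,-62,1]

```text
t: 1.65
ee_pos: [0.563, -0.0453, 0.2809]
orientation: [[-0.161, 0.987, -0.0], [0.987, 0.161, 0.0], [0.0, 0.0, -1.0]]
contact_force: [0.8, 0.2, 0.3]
grip_width: 0.0856
```

jog_arm:
  commands: [0,0,0,0,1,0,0,0,0,1]

```text
t: 1.9
ee_pos: [0.5626, -0.0431, 0.2807]
orientation: [[-0.16, 0.987, -0.001], [0.987, 0.16, 0.0], [0.0, -0.001, -1.0]]
contact_force: [0.5, -0.4, 0.4]
grip_width: 0.0854
```

jog_arm:
  commands: [1,-6,0,0,1,2,-12,-1,0,1,3,-17,-2,0,1,4,-21,-3,0,1,5,-24.9,-3,0,1,5,-24.9,-3,0,1,5,-24.9,-3,0,1]

```text
t: 2.78
ee_pos: [0.613, -0.2905, 0.2509]
orientation: [[-0.163, 0.987, -0.0], [0.987, 0.163, 0.0], [0.001, -0.0, -1.0]]
contact_force: [0.1, -0.2, -0.2]
grip_width: 0.0854
```

Run:
```python
from plant import manip, viewer
import cv2, numpy as np
s=manip.read_state(); print(s['t'],s['q'],s['ee_pos'],s['orientation'],s['contact_force'])
im,d=viewer.grab_frame('wrist'); cv2.imwrite('pics/w1.png',im)
c=viewer.camera_params('wrist'); np.savez('w1.npz',im=im,d=d,K=c['mtx'],M=c['mount'],p=s['ee_pos'],R=s['orientation']); print(c)
```

```text
2.775 [-5.39960563e-01  5.52979060e-01  1.39085102e+00  2.68151937e-04
  1.19828000e+00 -7.03358285e-01] [ 0.61296166 -0.29048941  0.25092391] [[-1.62575161e-01  9.86696112e-01 -3.15399481e-04]
 [ 9.86696023e-01  1.62575300e-01  4.80231126e-04]
 [ 5.25118350e-04 -2.33129761e-04 -9.99999835e-01]] [ 0.14681758 -0.16726012 -0.20481156]
{'mtx': array([[342.60616471,   0.        , 314.8832859 ],
       [  0.        , 342.60616471, 236.44550555],
       [  0.        ,   0.        ,   1.        ]]), 'mount': array([[-3.27352601e-04, -9.51206570e-01, -3.08554620e-01,
         7.90076209e-02],
       [ 9.99999777e-01, -4.91077642e-04,  4.52962760e-04,
        -9.79417860e-05],
       [-5.82385429e-04, -3.08554403e-01,  9.51206519e-01,
        -1.42821878e-01],
       [ 0.00000000e+00,  0.00000000e+00,  0.00000000e+00,
         1.00000000e+00]])}
```

View pics/w1.png

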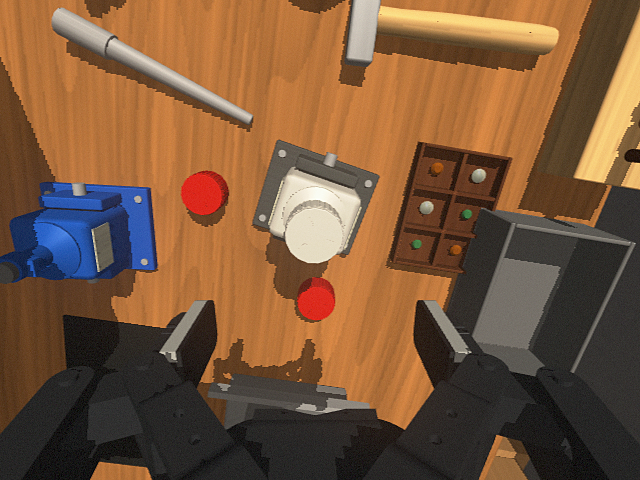

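The wrist view shows the white cap's top at about (315,235), with red caps at (205,193) and (316,299). Next I measure the cap with this camera.

Run:
```python
import cv2,numpy as np
z=np.load('w1.npz'); im,d,K,M,p,R=[z[k] for k in('im','d','K','M','p','R')]
vv,uu=np.mgrid[190:280,240:390]; dd=d[190:280,240:390].astype(float)
C=np.stack([(uu-K[0,2])/K[0,0]*dd,(vv-K[1,2])/K[1,1]*dd,dd],-1)
P=(C@M[:3,:3].T+M[:3,3])@R.T+p; Z=P[...,2]
for lo,hi in((.139,.150),(.141,.148)):
    m=(dd>0)&(Z>lo)&(Z<hi); q=P[m]
    print(m.sum(),np.median(q,0),q[:,:2].mean(0),cv2.minEnclosingCircle((q[:,:2]*1000).astype(np.float32)), cv2.fitEllipse(cv2.convexHull((q[:,:2]*1000).astype(np.float32))))
# image-based: ellipse of top-mask, ray to plane .1445
mm=np.zeros(im.shape[:2],np.uint8); mm[190:280,240:390]=m
c=max(cv2.findContours(mm,0,1)[0],key=cv2.contourArea); e=cv2.fitEllipse(cv2.convexHull(c)); print(e)
def ray(u,v,h):
    r=R@M[:3,:3]@np.array([(u-K[0,2])/K[0,0],(v-K[1,2])/K[1,1],1]); o=R@M[:3,3]+p
    return o+r*(h-o[2])/r[2]
print(ray(*e[0],.1445)); print('tool yaw',np.degrees(np.arctan2(R[1,0],R[0,0])))
hs=cv2.cvtColor(im[190:280,240:390],40)
m=(dd>0)&(Z>.008)&(Z<.017)&(hs[...,1]<90); print(m.sum(),cv2.minAreaRect((P[m][:,:2]*1000).astype(np.float32)))
# base corners bolts
g=cv2.resize(im[130:280,240:390],(600,600),interpolation=2); cv2.imwrite('pics/w1c.png',g)
```

```text
2659 [ 0.61181919 -0.29050887  0.14482491] [ 0.61185667 -0.29063549] ((611.9636840820312, -291.9800109863281), 23.170644760131836) ((611.9252319335938, -291.539794921875), (44.937538146972656, 45.90496063232422), 101.33447265625)
2589 [ 0.61177746 -0.29084585  0.14485107] [ 0.61181267 -0.29101886] ((611.9267578125, -291.8131408691406), 22.85429573059082) ((611.8162841796875, -291.8455810546875), (44.59321975708008, 44.93931579589844), 105.12630462646484)
((313.1207275390625, 234.4693603515625), (56.61106872558594, 58.60405349731445), 95.63872528076172)
[ 0.6116632  -0.29090691  0.1445    ]
tool yaw 99.35640079845909
1072 ((610.99365234375, -300.7705383300781), (81.5429458618164, 118.86187744140625), 80.70094299316406)
```

View pics/w1c.png

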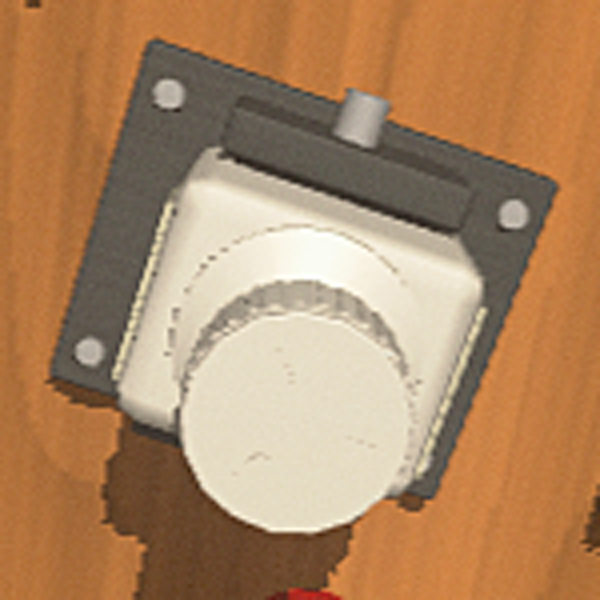

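jog_arm:
  commands: [-0.1,-0.1,-4,0,1,-0.1,-0.1,-8,0,1,-0.1,-0.1,-11,0,1,-0.1,-0.1,-13,0,1,-0.1,-0.1,-13.8,0,1,-0.1,-0.1,-13.8,0,1,-0.1,-0.1,-13.8,0,1]

```text
t: 3.7
ee_pos: [0.6123, -0.2931, 0.1141]
orientation: [[-0.162, 0.987, 0.001], [0.987, 0.162, -0.001], [-0.001, 0.001, -1.0]]
contact_force: [0.3, 0.5, -0.4]
grip_width: 0.0849
```

Run:
```python
from plant import manip, viewer
import cv2, numpy as np
s=manip.read_state(); print(s['t'],s['ee_pos'],s['contact_force'])
im,d=viewer.grab_frame('wrist'); im2,_=viewer.grab_frame('side')
cv2.imwrite('pics/w2.png',np.hstack([cv2.resize(im,(440,330)),cv2.resize(im2[260:400,320:480],(360,330))]))
```

```text
3.7 [ 0.61227175 -0.29307423  0.1141323 ] [ 0.26981156  0.5025749  -0.38037654]
```

View pics/w2.png

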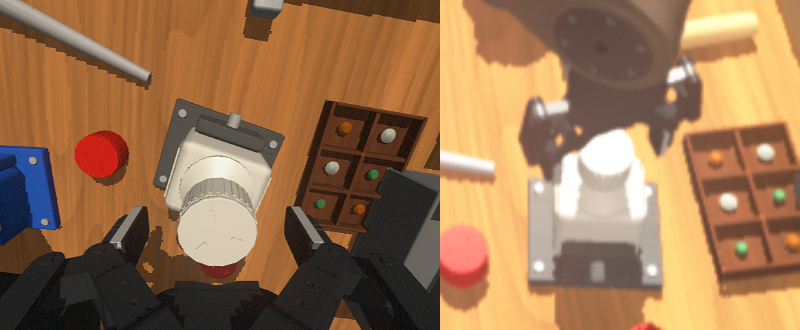

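The cap is centred between the open jaws. I'm nudging y by +1 mm and closing.

jog_arm:
  commands: [0,0.1,0,0,1,0,0.1,0,0,-1,0,0.1,0,0,-1,0,0.1,0,0,-1,0,0.1,0,0,-1,0,0.1,0,0,-1,0,0.1,0,0,-1,0,0.1,0,0,-1,0,0.1,0,0,-1]

```text
t: 4.92
ee_pos: [0.6119, -0.2922, 0.113]
orientation: [[-0.161, 0.987, 0.0], [0.987, 0.161, -0.0], [-0.0, 0.0, -1.0]]
contact_force: [-0.8, 0.6, 4.8]
grip_width: 0.0434
```

Run:
```python
from plant import manip, viewer
import cv2, numpy as np
s=manip.read_state(); print(s['t'],s['ee_pos'],s['contact_force'],s['grip_width'])
im,d=viewer.grab_frame('wrist'); cv2.imwrite('pics/w3.png',im)
```

```text
4.925 [ 0.61186181 -0.29221267  0.11299159] [-0.77471658  0.5676669   4.7939225 ] 0.04337263249029162
```

View pics/w3.png

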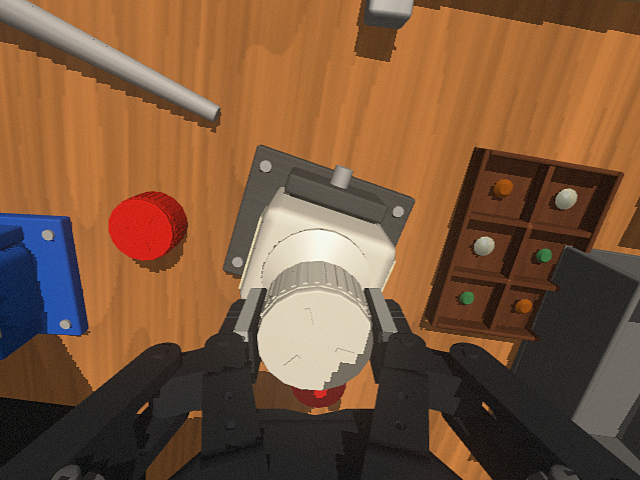

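The grip is firm: width is 43 mm and the cap is centred between the pads at (315,335). Now I press down.

jog_arm:
  commands: [0,0,-0.3,0,-1,0,0,-0.55,0,-1,0,0,-0.55,0,-1,0,0,-0.55,0,-1,0,0,-0.55,0,-1]

```text
t: 5.6
ee_pos: [0.6119, -0.2923, 0.1078]
orientation: [[-0.161, 0.987, 0.0], [0.987, 0.161, -0.0], [-0.0, 0.0, -1.0]]
contact_force: [-1.7, 1.5, 7.5]
grip_width: 0.0443
```

About 5.3 mm pressed at 7.5 N, which matches the spring. Next, twist anticlockwise (+yaw).

jog_arm:
  commands: [0,0,0,5,-1,0,0,0,12,-1,0,0,0,19,-1,0,0,0,26,-1,0,0,0,33,-1,0,0,0,40,-1,0,0,0,40,-1]

```text
t: 6.48
ee_pos: [0.6123, -0.2925, 0.108]
orientation: [[-0.759, 0.651, 0.002], [0.651, 0.759, -0.001], [-0.002, 0.0, -1.0]]
contact_force: [-0.0, 0.9, 6.6]
grip_width: 0.0438
```

jog_arm:
  commands: [0,0,-0.05,5,-1,0,0,-0.05,12,-1,0,0,-0.05,19,-1,0,0,-0.05,26,-1,0,0,-0.05,33,-1,0,0,-0.05,39,-1,0,0,-0.05,39,-1,0,0,-0.05,39,-1]

```text
t: 7.48
ee_pos: [0.6124, -0.2925, 0.1076]
orientation: [[-1.0, 0.03, 0.002], [0.03, 1.0, -0.001], [-0.002, -0.001, -1.0]]
contact_force: [-0.2, 0.4, 7.6]
grip_width: 0.0436
```

Run:
```python
from plant import manip, viewer
import cv2, numpy as np
s=manip.read_state(); print(s['t'],s['q'],s['ee_pos'],s['contact_force'],s['torque'],s['grip_width'],np.degrees(np.arctan2(s['orientation'][1,0],s['orientation'][0,0])))
im,d=viewer.grab_frame('wrist'); cv2.imwrite('pics/w4.png',im)
```

```text
7.475 [-5.42950432e-01  6.94499359e-01  1.53221882e+00  1.26154876e-04
  9.13103860e-01 -2.08379280e+00] [ 0.6123563  -0.29252593  0.10756142] [-0.24103513  0.35064326  7.63926936] [ 0.06412469 -0.01621829  0.02323398] 0.0436004510911795 178.2793870369461
```

View pics/w4.png

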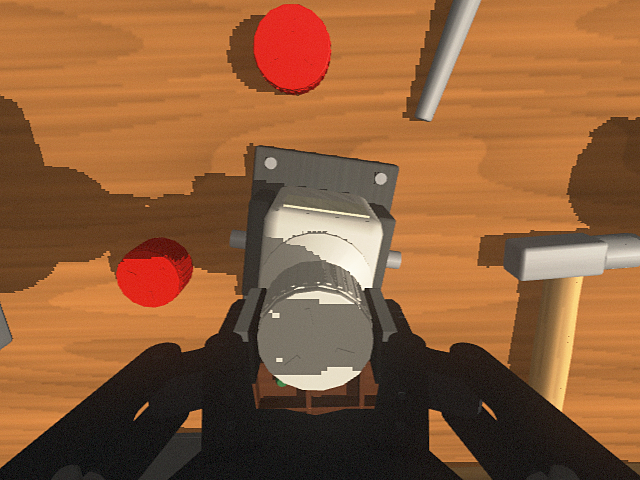

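The tool has turned 79°. The cap-top mark at (345,350) kept its place relative to the gripper (it was at (347,350) before), so the cap turned with it. Now I lift, slowly at first.

jog_arm:
  commands: [0,0,0.3,0,-1,0,0,0.7,0,-1,0,0,1.2,0,-1,0,0,1.8,0,-1,0,0,1.8,0,-1]

```text
t: 8.15
ee_pos: [0.6117, -0.2922, 0.1251]
orientation: [[-1.0, 0.03, -0.0], [0.03, 1.0, 0.0], [0.0, 0.0, -1.0]]
contact_force: [-0.1, -0.4, -0.2]
grip_width: 0.0435
```

Free: the force is near 0 N. Lifting on to about 8 cm above the rim.

jog_arm:
  commands: [0,0,1,0,-1,0,0,2.5,0,-1,0,0,4,0,-1,0,0,5.5,0,-1,0,0,6.6,0,-1,0,0,7.1,0,-1,0,0,7.1,0,-1,0,0,7.1,0,-1,0,0,7.1,0,-1]

```text
t: 9.28
ee_pos: [0.6117, -0.2921, 0.1954]
orientation: [[-1.0, 0.03, -0.001], [0.03, 1.0, 0.001], [0.001, 0.0, -1.0]]
contact_force: [0.0, 0.3, 0.0]
grip_width: 0.0436
```

Run:
```python
from plant import manip, viewer
import cv2, numpy as np
s=manip.read_state(); print(s['t'],s['ee_pos'],s['contact_force'],s['grip_width'],abs(s['qvel']).max())
w,_=viewer.grab_frame('wrist'); a,_=viewer.grab_frame('side'); b,_=viewer.grab_frame('scene')
cv2.imwrite('pics/f.png',np.hstack([cv2.resize(w,(400,300)),cv2.resize(b[160:340,90:330],(400,300))]))
cv2.imwrite('pics/f2.png',np.hstack([cv2.resize(a,(400,300)),cv2.resize(b,(400,300))]))
```

```text
9.275 [ 0.61171231 -0.29214892  0.19542954] [0.01348205 0.31827219 0.04972872] 0.04356898673090029 0.002258335674056975
```

View pics/f.png

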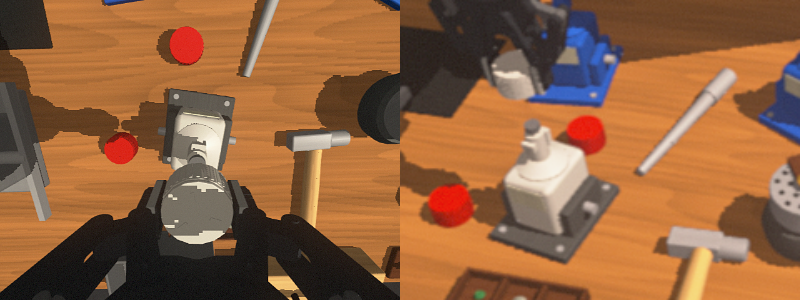

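View pics/f2.png

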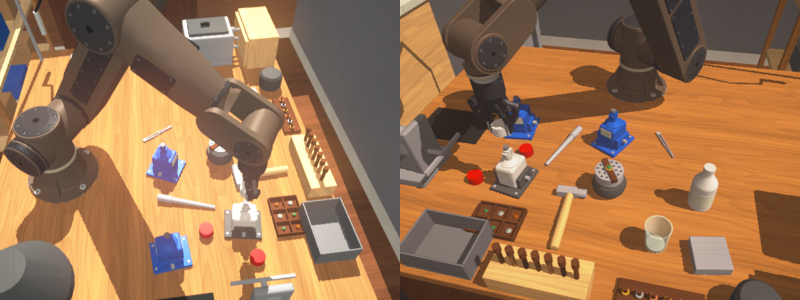

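The cap is level in the gripper and the neck is bare with its grey plug showing. The bottle and vise look unmoved. Handing in.

```bash
python3 -c "
from plant import job_done
print(job_done())"
```

```text
the job is handed in; nothing more can be done
None
```

I opened the jug and handed the job in, with the cap held level above the open neck. `job_done()` gave no verdict.

**What I did:**
- **Press:** I found the white ribbed cap in the scene, side and wrist views, gripped it, and pressed it down about 5.2 mm. The force then read 7.5 N, which matches the spring.
- **Twist:** I turned it about 79° anticlockwise while keeping it pressed. The one cap-top mark I could compare kept its place between the fingers, so it turned with the gripper.
- **Lift:** I lifted it straight up. The run took about 9.4 s of the 32 s allowed.

**Last checks:**
- **Grip:** The opening stayed at 43.6 mm on the cap.
- **At rest and free of the jug:** The external force was about 0.3 N and the largest joint speed 0.002 rad/s.
- **Position:** The cap's centre is about 8 cm above the rim and within about 2 mm of the neck's axis. This is worked out from the tool position, not measured directly.
- **Scene:** The last pictures show the bare neck with its grey plug. The round bottle and vise look upright where they stood; I judged that by eye.

**What disagreed:** The three cameras placed the cap up to about 3.5 mm apart at the start. I relied mainly on the wrist view, and the sideways force stayed under about 2.5 N at each reading during the press and twist.

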